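# UV controller lamp test: selector, quarter-turn fastener, hold the panel shut

### The job

Run the lamp test on the UV exposure controller: first turn the black selector knob until its pointer clicks into the position with the yellow dot; then, while the sprung access panel still stands ajar, turn the wing of its quarter-turn fastener until the slot along the wing lines up with the two red marks, so that the stud can drop through the slotted frame. Press the panel down flush against its frame, which closes the lamp's safety interlock, and finish while still holding it pressed there (it springs open if let go), the fastener in line and the selector at the yellow dot. Leave the ink pot, the blue tape and the spatula where they are.

Things in the scene. Friction and masses are not known exactly. Their poses are not given: they have to be found in the camera images.
- controller: Fixed grey-blue metal housing of the UV exposure controller, 170 deep (x) x 290 wide (y) x 80 mm high. Origin: centre of its underside, on the table; +x to its back (away from the robot), +y to its left. On its flat top (z = 80 mm) the selector knob is left, the access panel right. The panel's frame has a 9 x 26 mm slot for the fastener's stud.
- selector_grip (a point): Centre of the grip of the black pointer knob, 97 mm above the table. The grip is a bar 36 x 11 mm, 19 mm high (top 26 mm above the housing) on a round skirt 43 mm wide and 8 mm high; a white line on the bar's top and one end is the pointer. Vertical axis. The frame turns with the knob; at joint value 0 its axes are the housing's.
- selector (a joint): Turn of the knob (rad), growing clockwise seen from above. Five clicks: 0 (white ring), 0.524, 1.047 (white bars), 1.571 (yellow dot, wanted), 2.094 (white bar); it springs into the nearest, over crests of about 0.1 N m. At value v the bar and pointer stand 1.047 - v rad counter-clockwise from the housing's +x.
- fastener_grip (a point): Centre of the wing of the quarter-turn fastener: an upright brass bar 34 mm long (its y), 9 mm thick (x), 19 mm high, a dark slot along its top, on a low boss 19 mm wide. It is 13.5 mm above the panel's top face, 24 mm behind the front edge, mid-width; its axis is square to the panel (leans 0.18 rad to the back while ajar). Frame turns with the wing.
- fastener (a joint): Turn of the fastener in the panel (rad), growing counter-clockwise from above; free both ways, little friction, stays where left. At 0, or 3.14 (half turn), its slot lies along the panel's width (housing y), in line with the two red marks; only so (within 0.2) does the 20 mm cross pin under it pass the frame's slot; else it stops the panel about 13 mm from shut.
- panel (a joint): Opening angle (rad) of the light-grey access panel, hinged at its back edge: 0 flush on its frame, 0.18 ajar, where its springs hold it (front edge 24 mm up). 150 mm wide (y), 136 mm hinge to front edge, 4 mm thick; shut, its top is 86 mm above the table. Pressing it shut near the front takes 6 to 9 N; it springs up when let go.
- panel_press (a point): Clear spot on the panel's top face, 46 mm right of the fastener and 24 mm behind the front edge: a good place to press straight down with closed fingertips. Moves and tilts with the panel; its y axis is the direction of the two red marks.
- ink_pot_mid (a point): Bystander: small ink pot with a blue screw lid, 58 mm diameter, 64 mm high, left of the housing; the point is its centre.
- blue_tape_mid (a point): Bystander: roll of blue tape, 80 mm diameter, 36 mm high, lying left of the housing; the point is its centre.
- spatula_mid (a point): Bystander: ink spatula with timber handle, 205 x 38 x 20 mm, lying right of the housing; the point is near the middle of its handle.

How it is judged:
By the outcome, as a careful person would: the job done as asked, in the order asked, and still so for the second after the job is handed in, while the arm keeps its last pose, push and grip.
It also fails if it takes over 64 s, if anything falls off the work surface, if the arm or the gripper's body presses on something with over 40 N, if the wrist force passes 120 N, or if a joint passes its speed limit or range.

### The arm

A 6-joint arm with a two-finger parallel gripper is mounted at the origin on the work surface; the furniture and walls round the work are solid. World frame = base frame: x ahead of the robot, y to its left, z up, the work surface at z = 0. Lengths are in m, angles in rad, forces in N, time in s.
With the tool pointing down it reaches from about 0.375 to 0.975 m from the base axis. Payload 3.8 kg.
Tool frame: the origin (TCP) lies at the very end of the fingers, on their centre line; the grasp point (between the pads) lies 19 mm behind it; z points along the fingers, y is the line along which they close (so a half turn about z gives the same grasp; the last joint's range is limited). The gripper opens to 85 mm and grips with 20 to 120 N. Pads are 22 mm wide; open, the fingers measure 114 mm over their backs; the gripper's body (76 mm by 85 mm) begins 54 mm behind the grasp point. The pads swing forward as they close: fully open they stand 13 mm farther back than shut.
Start: joints at [-1.148, 0.264, 1.604, -0, 1.274, -0.037], TCP at [0.3, -0.605, 0.209] pointing down, gripper open.
Joint ranges: [-2.63, 2.63], [-0.94, 2.18], [0.31, 2.57], [-1.31, 4.45], [0, 2.66], [-2.55, 2.55]. Speed limits (rad/s): [2.57, 2.57, 3.14, 3.14, 3.14, 3.14].

### API

Orientations are given as a rotation vector (axis times angle).
In Python, from workcell import read_state, read_camera, calibration, finish_job gives the robot as it stands.
- The arm moves only by the tool step_arm, never from a script. Its argument "commands" is a list of rows, each an object of numbers: "fingers": the gripper's target within -1 to 1 (shut at 1, half-way at 0, fully open at -1); "dx", "dy", "dz": the shift along the tool's x, y, z in m; "roll": the turn about the tool's z in degrees. In form: [{"fingers": .., "dx": .., "dy": .., "dz": .., "roll": ..}, ...]. A call has 1 to 8 rows; each row is the pose to reach, as a shift and turn from the pose commanded when the call began, along the tool's axes at that moment; what a row does not reach only later rows make up. A row lasts 1/8 s, in which the tool goes at most 62.5 mm and 10.7 degrees, less where a joint would pass 70% of its speed; a pose out of reach is approached as far as the arm can. A call with a gripper value outside its range is refused whole. The fingers move at their own pace and stop on an object; "squeeze" is the grip in N (left out, the last holds). Time passes only in rows, so rows that repeat a pose let the fingers close. It gives the time, the measured TCP pose, the force, the opening and the grip force at its end, in the units of the state.
- read_state(): the state, without advancing time (a new reading comes with each control period).
- read_camera(name): name is "side" or "top" or "wrist"; returns (picture, depth): 384x512x3 uint8, blue, green, red; 384x512 float32, m along the optical axis (not along the pixel's ray), 0 where there is no reading.
- calibration(name): a dict with "intrinsics" (3x3 intrinsics, pixels), "world_to_cam" (4x4, takes a point from world to camera coordinates). Camera axes: x right, y up, looking along -z (the intrinsics and any distortion apply to the point x, -y, -z); pixel columns grow to the right and rows downward; lengths in m; the calibration is good to about 2 mm. A picture is of the moment at which its call begins: read the wrist's pose just before it. calibration takes no time and is no camera call; for the wrist camera it gives the pose at the moment of the call.
- finish_job(): hands the job in; it is judged then, once.
The state is a dict: "time": time; "q": joint angles; "joint_vel": joint speeds; "joint_torque": joint torques, N m; "tool_pos": TCP position; "tcp_rot": TCP orientation; "wrist_force": force on the tool from outside, world axes, zero at the start; "torque": the same for the moment, N m; "width": opening from 0.0 (shut) to 1.0 (fully open); "grip_force": force on a finger pad.
Only numpy, scipy, OpenCV 4.12 (cv2) and the standard library are available. Lean on these libraries where they do the work, as an engineer would, in place of code of your own. Each camera call takes 0.05 s, during which the arm holds its last target. There are 200 camera calls.

## Working session

There is one attempt and no reset: what is moved stays moved. The work goes in short steps, Python scripts to look and compute and a tool call to move; the robot and the scene stay as the last step left them, time stands still between calls to the robot, and variables do not carry over. Pictures are saved under pics/ and viewed, at most 10 in all, crops included, and the job is handed in when it is done.

Besides the shell and the picture viewer there is one more tool, called by a JSON object that holds its "name" and its "arguments", one argument or row to a line. step_arm: Moves the arm, as the interface text tells. Its arguments: {"type":"object","properties":{"commands":{"type":"array","items":{"type":"object","properties":{"fingers":{"type":"number"},"dx":{"type":"number"},"dy":{"type":"number"},"dz":{"type":"number"},"roll":{"type":"number"}}}},"squeeze":{"type":"number"}},"required":["commands"]}

```bash
mkdir -p pics
cat > h.py <<'E'
import numpy as np, cv2
from workcell import *
from scipy.spatial.transform import Rotation as R
def ray(c,uv):
    K=np.array(c["intrinsics"]);T=np.array(c["world_to_cam"])
    d=np.linalg.inv(K)@[uv[0],uv[1],1]; d=d*[1,-1,-1]
    return -T[:3,:3].T@T[:3,3], T[:3,:3].T@d
def plane(c,uv,z):
    o,d=ray(c,uv); return o+d*(z-o[2])/d[2]
def pt(c,uv,depth):
    o,d=ray(c,uv); return o+d*depth
def proj(c,p):
    K=np.array(c["intrinsics"]);T=np.array(c["world_to_cam"])
    q=T[:3,:3]@np.array(p)+T[:3,3]; q=q*[1,-1,-1]; q=K@q; return q[:2]/q[2]
E
python3 - <<'E'
from h import *
s=read_state();print(s)
t,_=read_camera("top");cv2.imwrite("pics/top.png",t);np.save("topd.npy",_)
i,_=read_camera("side");cv2.imwrite("pics/side.png",i)
for n in("top","side"):
  c=calibration(n);print(c)
E
```

```text
{'time': 0.0, 'q': array([-1.14792488e+00,  2.64763160e-01,  1.60540173e+00, -2.39048971e-05,
        1.27371786e+00, -3.69042417e-02]), 'joint_vel': array([-0.0009105 ,  0.00079225,  0.00057418,  0.00192753,  0.00155992,
       -0.00024181]), 'joint_torque': array([-4.25916887e-04, -5.15113413e+01, -3.67319798e+01, -4.41581496e-04,
        1.29539214e-02, -1.94709401e-05]), 'tool_pos': array([ 0.29918735, -0.6041749 ,  0.20724039]), 'tcp_rot': array([-3.05675672e+00, -7.15369004e-01,  7.24622877e-04]), 'wrist_force': array([ 0.89379626, -0.06811616,  0.2314392 ]), 'torque': array([ 0.02956867,  0.01675756, -0.01582374]), 'grip_force': 0.0, 'width': 0.9974347930422783}
{'intrinsics': array([[355.28216646,   0.        , 258.77462192],
       [  0.        , 355.28216646, 192.56084283],
       [  0.        ,   0.        ,   1.        ]]), 'world_to_cam': array([[ 0.00771034, -0.99976947, -0.02003874,  0.08146987],
       [ 0.99285367,  0.0052674 ,  0.11922183, -0.60911304],
       [-0.1190888 , -0.02081478,  0.9926654 , -0.91609126],
       [ 0.        ,  0.        ,  0.        ,  1.        ]])}
{'intrinsics': array([[352.48249002,   0.        , 257.53052658],
       [  0.        , 352.48249002, 196.7903775 ],
       [  0.        ,   0.        ,   1.        ]]), 'world_to_cam': array([[ 0.99988962,  0.01107023, -0.00990911, -0.57881783],
       [ 0.00507089,  0.37262279,  0.92796904, -0.12443809],
       [ 0.01396519, -0.92791686,  0.37252553, -0.98520207],
       [ 0.        ,  0.        ,  0.        ,  1.        ]])}
```

View pics/top.png

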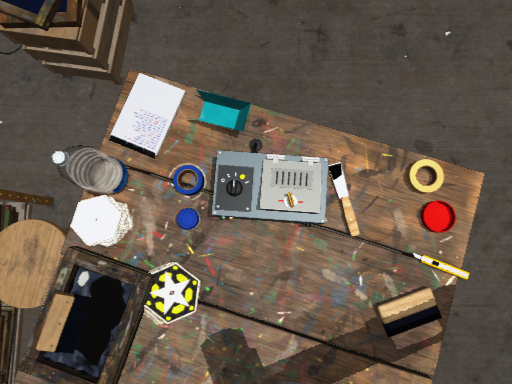

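View pics/side.png

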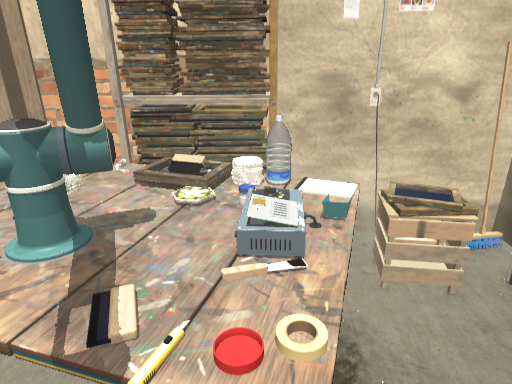

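The top view shows the housing at about (270,187), the knob at (234,187) and the brass wing at (291,199). The spatula is at (345,200), the pot at (187,218) and the tape at (188,180). I'll zoom in on the housing next.

Run:
```python
from h import *
t=cv2.imread("pics/top.png");cv2.imwrite("pics/topz.png",cv2.resize(t[145:225,205:335],None,fx=6,fy=6,interpolation=cv2.INTER_CUBIC))
c=calibration("top");d=np.load("topd.npy")
for uv,z in(((234,187),.106),((291,199),.13),((216,152),.08),((328,157),.08),((326,222),.08),((213,217),.08)):
  print(uv,plane(c,uv,z).round(4),pt(c,uv,d[uv[1],uv[0]]).round(4))
# knob: dark pixels high above the housing
v,u=np.mgrid[145:225,205:335]; P=np.array([pt(c,(a,b),d[b,a]) for a,b in zip(u.ravel(),v.ravel())])
hi=(P[:,2]>.098)&(P[:,1]>.04); print("knob",hi.sum(),P[hi].mean(0))
```

```text
(234, 187) [0.614 0.146 0.106] [0.6138 0.1458 0.1073]
(291, 199) [0.5822 0.0057 0.13  ] [0.5825 0.0055 0.1274]
(216, 152) [0.7092 0.1968 0.08  ] [ 0.7291  0.209  -0.004 ]
(328, 157) [ 0.6969 -0.0936  0.08  ] [ 7.149e-01 -1.078e-01 -4.000e-04]
(326, 222) [ 0.5294 -0.086   0.08  ] [ 5.325e-01 -9.940e-02 -1.000e-04]
(213, 217) [0.5401 0.2007 0.08  ] [ 0.5442  0.2129 -0.0016]
knob 545 [0.5895156  0.07075842 0.16118144]
```

View pics/topz.png

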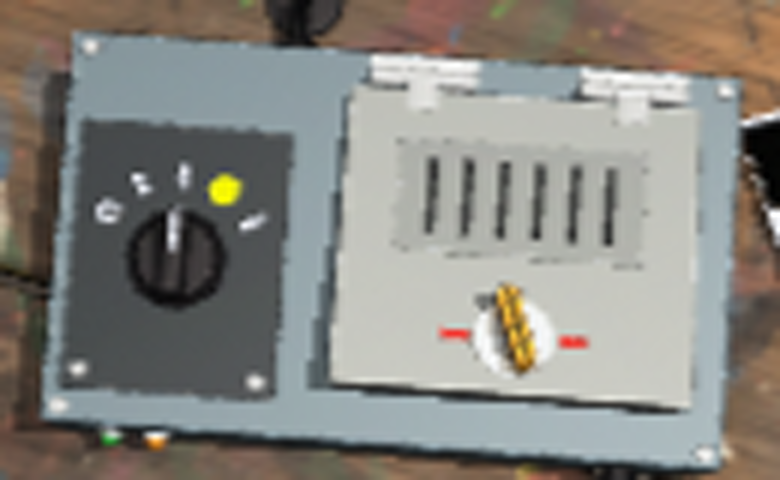

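The zoom shows the knob pointer at (175,220), straight along the housing's +x. That is the third click (1.047), one click short of the yellow dot at (225,190). The brass wing runs from (508,285) to (528,372), and the red marks are at (455,334) and (573,342). So the wing needs about 75° CCW. I'll move above the knob.

{"name": "step_arm", "arguments": {
  "commands": [
    {"fingers": 0,"dx": 0.3,"dy": -0.266,"dz": -0.05,"roll": 28.6},
    {"fingers": 0,"dx": 0.3,"dy": -0.266,"dz": -0.05,"roll": 28.6},
    {"fingers": 0,"dx": 0.3,"dy": -0.266,"dz": -0.05,"roll": 28.6},
    {"fingers": 0,"dx": 0.3,"dy": -0.266,"dz": -0.05,"roll": 28.6},
    {"fingers": 0,"dx": 0.3,"dy": -0.266,"dz": -0.05,"roll": 28.6},
    {"fingers": 0,"dx": 0.3,"dy": -0.266,"dz": -0.05,"roll": 28.6},
    {"fingers": 0,"dx": 0.3,"dy": -0.266,"dz": -0.05,"roll": 28.6},
    {"fingers": 0,"dx": 0.3,"dy": -0.266,"dz": -0.05,"roll": 28.6}
  ]
}}

```text
time: 1.1
tool_pos: [0.4509, -0.2315, 0.2587]
tcp_rot: [-3.141, 0.056, -0.0]
wrist_force: [-0.6, -0.8, -0.1]
width: 0.504
grip_force: 0.0
```

{"name": "step_arm", "arguments": {
  "commands": [
    {"fingers": 0,"dx": 0.148,"dy": -0.383},
    {"fingers": 0,"dx": 0.148,"dy": -0.383},
    {"fingers": 0,"dx": 0.148,"dy": -0.383},
    {"fingers": 0,"dx": 0.148,"dy": -0.383},
    {"fingers": 0,"dx": 0.148,"dy": -0.383},
    {"fingers": 0,"dx": 0.148,"dy": -0.383},
    {"fingers": 0,"dx": 0.148,"dy": -0.383},
    {"fingers": 0,"dx": 0.148,"dy": -0.383}
  ]
}}

```text
invalid input
```

```bash
cat > look.py <<'E'
import sys,pickle
from h import *
s=read_state();c=calibration("wrist");i,d=read_camera("wrist")
n=sys.argv[1];cv2.imwrite(f"pics/{n}.png",i);pickle.dump((s,c,d),open(n+".pkl","wb"))
m=R.from_rotvec(s["tcp_rot"]).as_matrix()
print(s["time"],s["tool_pos"].round(4),"toolx deg",np.degrees(np.arctan2(m[1,0],m[0,0])).round(2),m[:,2].round(4),s["wrist_force"].round(1),s["width"].round(3))
E
python3 look.py w1
```

```text
Traceback (most recent call last):
  File "look.py", line 6, in <module>
    print(s["time"],s["tool_pos"].round(4),"toolx deg",np.degrees(np.arctan2(m[1,0],m[0,0])).round(2),m[:,2].round(4),s["wrist_force"].round(1),s["width"].round(3))
                                                                                                                                                ^^^^^^^^^^^^^^^^
AttributeError: 'float' object has no attribute 'round'
```

View pics/w1.png

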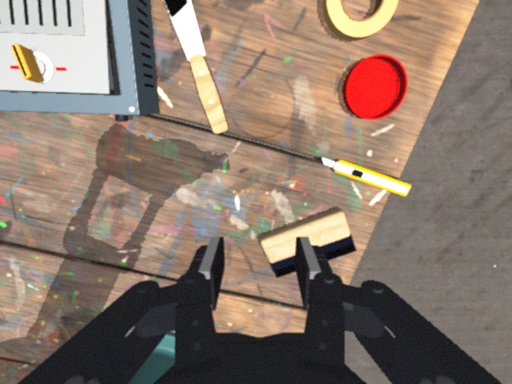

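The move was refused, so the arm hasn't moved. The wrist camera looks ahead of the fingers, and the wing is at (27,62). I'll resend with all fields and stop short of the housing so both controls are in view.

{"name": "step_arm", "arguments": {
  "commands": [
    {"fingers": 0,"dx": 0.02,"dy": -0.312,"dz": 0,"roll": 0},
    {"fingers": 0,"dx": 0.02,"dy": -0.312,"dz": 0,"roll": 0},
    {"fingers": 0,"dx": 0.02,"dy": -0.312,"dz": 0,"roll": 0},
    {"fingers": 0,"dx": 0.02,"dy": -0.312,"dz": 0,"roll": 0},
    {"fingers": 0,"dx": 0.02,"dy": -0.312,"dz": 0,"roll": 0},
    {"fingers": 0,"dx": 0.02,"dy": -0.312,"dz": 0,"roll": 0},
    {"fingers": 0,"dx": 0.02,"dy": -0.312,"dz": 0,"roll": 0},
    {"fingers": 0,"dx": 0.02,"dy": -0.312,"dz": 0,"roll": 0}
  ]
}}

```text
time: 2.15
tool_pos: [0.4826, 0.0756, 0.2583]
tcp_rot: [3.14, -0.066, -0.001]
wrist_force: [0.8, -1.1, 0.6]
width: 0.5
grip_force: 0.0
```

```bash
sed -i 's/,s\["width"\].round(3)/,s["width"]/' look.py; python3 look.py w2
```

```text
2.15 [0.4826 0.0756 0.2583] toolx deg -2.41 [-6.e-04 -7.e-04 -1.e+00] [ 0.8 -1.1  0.6] 0.49960606146835707
```

View pics/w2.png

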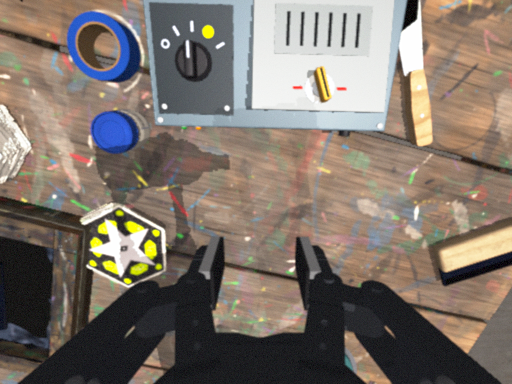

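The wrist view shows the knob at (193,60) with its pointer at (188,47), and the yellow dot at (208,32). The wing is at (323,84), between the red marks at (298,87) and (341,89).

Run:
```python
from h import *
import pickle
s,c,d=pickle.load(open("w2.pkl","rb"));i=cv2.imread("pics/w2.png");hsv=cv2.cvtColor(i,cv2.COLOR_BGR2HSV)
def pts(m): v,u=np.nonzero(m); return np.array([pt(c,(a,b),d[b,a]) for a,b in zip(u,v)]),u,v
win=np.zeros(i.shape[:2],bool);win[40:110,280:370]=1
br=cv2.inRange(hsv,(15,120,60),(35,255,255))>0
P,u,v=pts(br&win);ok=(P[:,2]>.11)&(P[:,2]<.15);P=P[ok]
print("wing",len(P),P.mean(0).round(4),P[:,2].max()); r=cv2.minAreaRect(P[P[:,2]>P[:,2].max()-.006][:,:2].astype(np.float32)*1000);print(r)
top=P[P[:,2]>np.percentile(P[:,2],40)];l=cv2.fitLine(top[:,:2].astype(np.float32),2,0,.01,.01).ravel();print("wing ang",np.degrees(np.arctan2(l[1],l[0])),top.mean(0))
rd=((cv2.inRange(hsv,(0,150,80),(6,255,255))|cv2.inRange(hsv,(174,150,80),(180,255,255)))>0)&win
P,u,v=pts(rd);L=P[u<320].mean(0);Rr=P[u>=320].mean(0);q=L-Rr;print("red",L,Rr,(L+Rr)/2,np.degrees(np.arctan2(q[1],q[0])))
win2=np.zeros_like(win);win2[30:95,165:225]=1
P,u,v=pts(win2);k=(P[:,2]>.0985)&(P[:,2]<.12);Q=P[k][:,:2].astype(np.float32);print("bar",k.sum(),Q.mean(0),cv2.minAreaRect(Q*1000),P[k][:,2].mean())
k=(P[:,2]>.085)&(P[:,2]<.12);print("skirt",cv2.minEnclosingCircle(P[k][:,:2].astype(np.float32)*1000))
l=cv2.fitLine(Q,2,0,.01,.01).ravel();print("bar ang",np.degrees(np.arctan2(l[1],l[0])))
```

```text
wing 323 [0.5844 0.0058 0.1279] 0.13374207366692176
((584.3489990234375, 4.84807014465332), (32.35143280029297, 7.949831962585449), 15.276342391967773)
wing ang 12.334547 [0.58233697 0.00409736 0.13037232]
red [0.58358461 0.02880724 0.10819009] [ 0.58008577 -0.02035072  0.1078009 ] [0.58183519 0.00422826 0.10799549] 85.9288144371378
bar 416 [0.6173135  0.14478038] ((617.4313354492188, 145.8545379638672), (11.568238258361816, 36.0070686340332), 86.51756286621094) 0.10635142758943263
skirt ((622.08447265625, 146.4714813232422), 33.639278411865234)
bar ang -3.9128065
```

{"name": "step_arm", "arguments": {
  "commands": [
    {"fingers": 0,"dx": 0.132,"dy": -0.0755,"dz": 0.08,"roll": 1.6},
    {"fingers": 0,"dx": 0.132,"dy": -0.0755,"dz": 0.08,"roll": 1.6},
    {"fingers": 0,"dx": 0.132,"dy": -0.0755,"dz": 0.08,"roll": 1.6},
    {"fingers": 0,"dx": 0.132,"dy": -0.0755,"dz": 0.12,"roll": 1.6},
    {"fingers": 0,"dx": 0.132,"dy": -0.0755,"dz": 0.145,"roll": 1.6},
    {"fingers": 0,"dx": 0.132,"dy": -0.0755,"dz": 0.165,"roll": 1.6},
    {"fingers": 0,"dx": 0.132,"dy": -0.0755,"dz": 0.165,"roll": 1.6},
    {"fingers": 0,"dx": 0.132,"dy": -0.0755,"dz": 0.165,"roll": 1.6}
  ]
}}

```text
time: 3.2
tool_pos: [0.6185, 0.1474, 0.0949]
tcp_rot: [-3.139, 0.107, -0.003]
wrist_force: [0.1, 0.7, 0.3]
width: 0.498
grip_force: 0.0
```

{"name": "step_arm", "arguments": {
  "commands": [
    {"fingers": 1,"dx": 0,"dy": 0,"dz": 0,"roll": 0},
    {"fingers": 1,"dx": 0,"dy": 0,"dz": 0,"roll": 0},
    {"fingers": 1,"dx": 0,"dy": 0,"dz": 0,"roll": 0},
    {"fingers": 1,"dx": 0,"dy": 0,"dz": 0,"roll": 0},
    {"fingers": 1,"dx": 0,"dy": 0,"dz": 0,"roll": 0},
    {"fingers": 1,"dx": 0,"dy": 0,"dz": 0,"roll": 0}
  ],
  "squeeze": 30
}}

```text
time: 3.95
tool_pos: [0.6174, 0.1478, 0.0935]
tcp_rot: [3.14, -0.106, -0.0]
wrist_force: [-0.2, -0.0, -0.2]
width: -0.003
grip_force: 0.0
```

The fingers closed on nothing, so I'll look.

```bash
python3 look.py w3
python3 - <<'E'
from h import *
t,d=read_camera("top");i,_=read_camera("side");w=cv2.imread("pics/w3.png")
c=calibration("top")
a=cv2.resize(t[145:225,205:305],(500,400),interpolation=cv2.INTER_CUBIC)
p=proj(calibration("side"),[.617,.147,.1]).astype(int);print(p)
b=cv2.resize(i[p[1]-40:p[1]+40,p[0]-30:p[0]+30],(300,400),interpolation=cv2.INTER_CUBIC)
cv2.imwrite("pics/m3.png",np.hstack([a,b]))
E
```

```text
3.95 [0.6174 0.1478 0.0935] toolx deg -3.85 [-2.e-04 -0.e+00 -1.e+00] [-0.2 -0.  -0.2] -0.002931419263789563
[270 188]
```

View pics/w3.png

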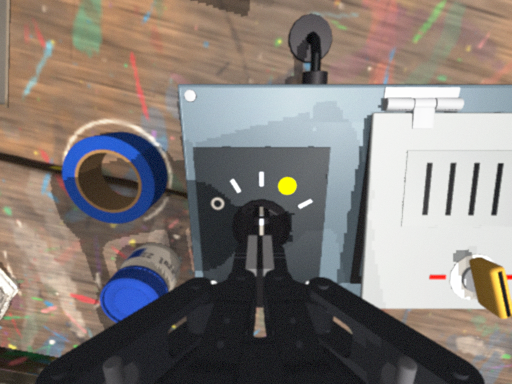

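View pics/m3.png

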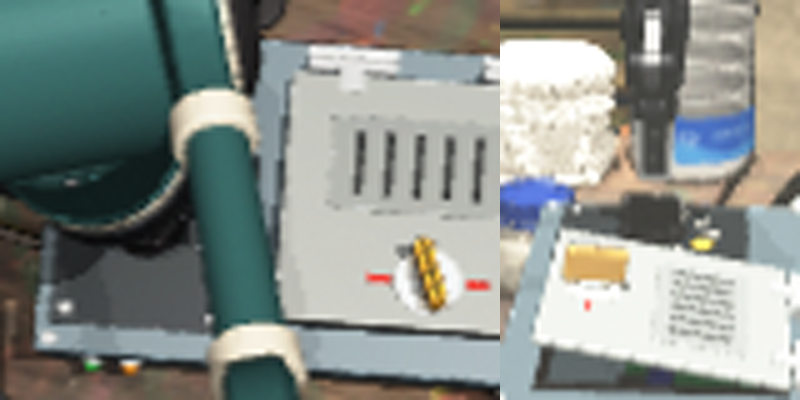

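The side view shows the closed fingertips at (655,175), clear above the knob top at (650,200). So the tip is higher than its nominal position. I'll measure it.

Run:
```python
from h import *
import pickle
s,c,d=pickle.load(open("w3.pkl","rb"));print(s["q"].round(4), proj(c,s["tool_pos"]))
for v in range(205,300,6): print(v,[pt(c,(u,v),d[v,u]).round(3).tolist() for u in(256,260,268)])
cs=calibration("side");i,ds=read_camera("side");print(proj(cs,s["tool_pos"]))
for v in range(165,200,2): print(v,[pt(cs,(u,v),ds[v,u]).round(3).tolist() for u in(268,270,272)])
```

```text
[ 0.1958  0.2814  1.8037 -0.      1.0566  1.8338] [258.65426387 232.79058187]
205 [[0.636, 0.148, 0.087], [0.636, 0.146, 0.088], [0.635, 0.14, 0.088]]
211 [[0.635, 0.148, 0.096], [0.636, 0.146, 0.099], [0.634, 0.14, 0.096]]
217 [[0.635, 0.148, 0.106], [0.635, 0.146, 0.106], [0.634, 0.141, 0.105]]
223 [[0.632, 0.148, 0.108], [0.631, 0.146, 0.108], [0.631, 0.141, 0.107]]
229 [[0.627, 0.149, 0.106], [0.627, 0.146, 0.107], [0.627, 0.141, 0.107]]
235 [[0.63, 0.148, 0.121], [0.631, 0.146, 0.123], [0.63, 0.141, 0.121]]
241 [[0.63, 0.148, 0.128], [0.63, 0.146, 0.129], [0.63, 0.142, 0.128]]
247 [[0.63, 0.148, 0.134], [0.63, 0.146, 0.134], [0.63, 0.142, 0.135]]
253 [[0.63, 0.148, 0.141], [0.63, 0.146, 0.141], [0.63, 0.142, 0.141]]
259 [[0.63, 0.148, 0.147], [0.63, 0.146, 0.146], [0.63, 0.142, 0.146]]
265 [[0.63, 0.148, 0.152], [0.629, 0.146, 0.151], [0.63, 0.142, 0.153]]
271 [[0.629, 0.148, 0.154], [0.629, 0.146, 0.155], [0.631, 0.143, 0.158]]
277 [[0.626, 0.148, 0.155], [0.625, 0.147, 0.155], [0.631, 0.143, 0.162]]
283 [[0.626, 0.148, 0.159], [0.622, 0.147, 0.155], [0.631, 0.143, 0.167]]
289 
[... 763 characters left out ...]
4, 0.126], [0.616, 0.134, 0.128], [0.622, 0.135, 0.127]]
183 [[0.61, 0.14, 0.119], [0.616, 0.141, 0.119], [0.622, 0.14, 0.119]]
185 [[0.615, 0.444, 0.002], [0.623, 0.447, 0.002], [0.631, 0.45, 0.0]]
187 [[0.61, 0.148, 0.103], [0.616, 0.145, 0.105], [0.622, 0.14, 0.106]]
189 [[0.61, 0.144, 0.099], [0.616, 0.144, 0.098], [0.622, 0.141, 0.1]]
191 [[0.61, 0.142, 0.093], [0.616, 0.142, 0.093], [0.622, 0.142, 0.093]]
193 [[0.61, 0.136, 0.088], [0.616, 0.136, 0.088], [0.622, 0.132, 0.09]]
195 [[0.61, 0.127, 0.086], [0.616, 0.123, 0.087], [0.622, 0.126, 0.086]]
197 [[0.609, 0.07, 0.102], [0.615, 0.071, 0.102], [0.62, 0.074, 0.1]]
199 [[0.609, 0.055, 0.102], [0.614, 0.057, 0.101], [0.62, 0.059, 0.1]]
```

Both cameras put the real fingertip at z ≈ 0.117, about 24 mm above the reported TCP, while x and y agree. From here on I'll add 24 mm for the tip. I'll open, go 24 mm lower and grip.

{"name": "step_arm", "arguments": {
  "commands": [
    {"fingers": 0,"dx": 0,"dy": 0,"dz": 0,"roll": 0},
    {"fingers": 0,"dx": 0,"dy": 0,"dz": 0,"roll": 0},
    {"fingers": 0,"dx": 0,"dy": 0,"dz": 0,"roll": 0},
    {"fingers": 0,"dx": 0,"dy": 0,"dz": 0,"roll": 0},
    {"fingers": 0,"dx": -0.001,"dy": 0.001,"dz": 0.012,"roll": 0},
    {"fingers": 0,"dx": -0.001,"dy": 0.001,"dz": 0.023,"roll": 0},
    {"fingers": 0,"dx": -0.001,"dy": 0.001,"dz": 0.023,"roll": 0}
  ]
}}

```text
time: 5.03
tool_pos: [0.6147, 0.1465, 0.0683]
tcp_rot: [3.139, -0.106, -0.006]
wrist_force: [-0.4, -0.2, 0.0]
width: 0.501
grip_force: 0.0
```

{"name": "step_arm", "arguments": {
  "commands": [
    {"fingers": 1,"dx": 0,"dy": 0,"dz": 0,"roll": 0},
    {"fingers": 1,"dx": 0,"dy": 0,"dz": 0,"roll": 0},
    {"fingers": 1,"dx": 0,"dy": 0,"dz": 0,"roll": 0},
    {"fingers": 1,"dx": 0,"dy": 0,"dz": 0,"roll": 0},
    {"fingers": 1,"dx": 0,"dy": 0,"dz": 0,"roll": 0},
    {"fingers": 1,"dx": 0,"dy": 0,"dz": 0,"roll": 0}
  ],
  "squeeze": 35
}}

```text
time: 5.78
tool_pos: [0.6168, 0.1468, 0.0711]
tcp_rot: [3.14, -0.106, 0.001]
wrist_force: [0.3, -1.5, 2.1]
width: 0.114
grip_force: 37.5
```

Gripped at a width of 11 mm. I'll turn it clockwise one click.

{"name": "step_arm", "arguments": {
  "commands": [
    {"fingers": 1,"dx": 0,"dy": 0,"dz": 0,"roll": 6},
    {"fingers": 1,"dx": 0,"dy": 0,"dz": 0,"roll": 12},
    {"fingers": 1,"dx": 0,"dy": 0,"dz": 0,"roll": 18},
    {"fingers": 1,"dx": 0,"dy": 0,"dz": 0,"roll": 24},
    {"fingers": 1,"dx": 0,"dy": 0,"dz": 0,"roll": 30},
    {"fingers": 1,"dx": 0,"dy": 0,"dz": 0,"roll": 31},
    {"fingers": 1,"dx": 0,"dy": 0,"dz": 0,"roll": 31},
    {"fingers": 1,"dx": 0,"dy": 0,"dz": 0,"roll": 30}
  ]
}}

```text
time: 6.78
tool_pos: [0.6165, 0.1463, 0.071]
tcp_rot: [3.006, -0.912, 0.001]
wrist_force: [-1.0, -4.8, 4.7]
width: 0.117
grip_force: 37.9
```

{"name": "step_arm", "arguments": {
  "commands": [
    {"fingers": 0,"dx": 0,"dy": 0,"dz": 0,"roll": 0},
    {"fingers": 0,"dx": 0,"dy": 0,"dz": 0,"roll": 0},
    {"fingers": 0,"dx": 0,"dy": 0,"dz": 0,"roll": 0},
    {"fingers": 0,"dx": 0,"dy": 0,"dz": 0,"roll": 0},
    {"fingers": 0,"dx": 0,"dy": 0,"dz": -0.06,"roll": 0},
    {"fingers": 0,"dx": 0,"dy": 0,"dz": -0.12,"roll": 0},
    {"fingers": 0,"dx": 0,"dy": 0,"dz": -0.16,"roll": 0},
    {"fingers": 0,"dx": 0,"dy": 0,"dz": -0.16,"roll": 0}
  ]
}}

```text
time: 7.78
tool_pos: [0.6195, 0.1477, 0.2364]
tcp_rot: [-3.001, 0.913, -0.014]
wrist_force: [1.1, -0.6, -0.2]
width: 0.501
grip_force: 0.0
```

{"name": "step_arm", "arguments": {
  "commands": [
    {"fingers": 0,"dx": -0.034,"dy": 0.165,"dz": 0,"roll": -47.5},
    {"fingers": 0,"dx": -0.034,"dy": 0.165,"dz": 0,"roll": -47.5},
    {"fingers": 0,"dx": -0.034,"dy": 0.165,"dz": 0,"roll": -47.5},
    {"fingers": 0,"dx": -0.034,"dy": 0.165,"dz": 0,"roll": -47.5},
    {"fingers": 0,"dx": -0.034,"dy": 0.165,"dz": 0,"roll": -47.5},
    {"fingers": 0,"dx": -0.034,"dy": 0.165,"dz": 0,"roll": -47.5},
    {"fingers": 0,"dx": -0.034,"dy": 0.165,"dz": 0,"roll": -47.5}
  ]
}}

```text
time: 8.65
tool_pos: [0.4958, 0.0289, 0.2297]
tcp_rot: [-3.119, -0.371, 0.002]
wrist_force: [0.9, -0.3, 0.2]
width: 0.496
grip_force: 0.0
```

```bash
cat > meas.py <<'E'
import pickle,sys
from h import *
n=sys.argv[1];s,c,d=pickle.load(open(n+".pkl","rb"));i=cv2.imread(f"pics/{n}.png");hsv=cv2.cvtColor(i,cv2.COLOR_BGR2HSV)
v,u=np.mgrid[:384,:512];K=c["intrinsics"];T=c["world_to_cam"]
X=np.stack([(u-K[0,2])/K[0,0],-(v-K[1,2])/K[1,1],-np.ones_like(u,float)],-1)*d[...,None]
P=(X-T[:3,3])@T[:3,:3]
near=lambda x,y,r:(np.hypot(P[...,0]-x,P[...,1]-y)<r)&(d>0)
br=(cv2.inRange(hsv,(15,120,60),(35,255,255))>0)&near(.584,.005,.03)&(P[...,2]>.085)&(P[...,2]<.15)
Q=P[br];q=Q[Q[:,2]>.115];
if len(q)>20:
  l=cv2.fitLine(q[:,:2].astype(np.float32),2,0,.01,.01).ravel();print("wing n",len(q),q.mean(0).round(4),"ang",np.degrees(np.arctan2(l[1],l[0])).round(1),cv2.minAreaRect((q[:,:2]*1000).astype(np.float32)))
rd=((cv2.inRange(hsv,(0,150,80),(6,255,255))|cv2.inRange(hsv,(174,150,80),(180,255,255)))>0)&near(.582,.004,.04)
for nme,m in(("L",P[...,1]>.004),("R",P[...,1]<.004)):
  if (rd&m).sum(): print("red",nme,P[rd&m].mean(0).round(4))
k=P[near(.617,.146,.03)&(P[...,2]>.1)&(P[...,2]<.115)]
if len(k)>20:
  l=cv2.fitLine(k[:,:2].astype(np.float32),2,0,.01,.01).ravel();print("bar ang",np.degrees(np.arctan2(l[1],l[0])).round(1))
E
python3 look.py w4; python3 meas.py w4
```

```text
8.65 [0.4958 0.0289 0.2297] toolx deg 13.58 [-0.0014  0.     -1.    ] [ 0.9 -0.3  0.2] 0.49599941443843437
wing n 329 [0.5847 0.0056 0.1282] ang 13.2 ((584.703125, 4.61088228225708), (33.163063049316406, 8.466265678405762), 14.19960880279541)
red L [0.5837 0.0287 0.1077]
red R [ 0.5801 -0.0198  0.1078]
bar ang -34.1
```

View pics/w4.png

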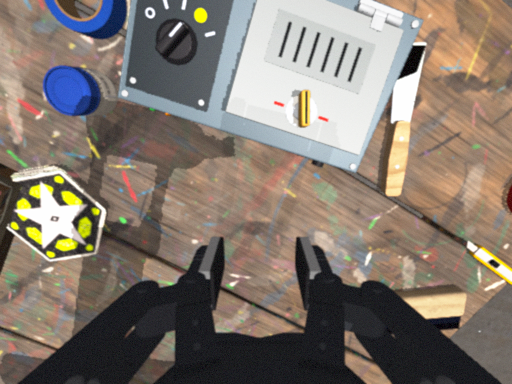

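The knob pointer now stands at the yellow dot (knob at (176,40), dot at (200,15), bar at −34.1°). The wing is at (304,108), at 14°, and the red-mark line is at 85.8°, so it needs about 72° CCW. I'll descend onto it.

{"name": "step_arm", "arguments": {
  "commands": [
    {"fingers": 0,"dx": 0.081,"dy": 0.044,"dz": 0.03,"roll": 0},
    {"fingers": 0,"dx": 0.081,"dy": 0.044,"dz": 0.06,"roll": 0},
    {"fingers": 0,"dx": 0.081,"dy": 0.044,"dz": 0.09,"roll": 0},
    {"fingers": 0,"dx": 0.081,"dy": 0.044,"dz": 0.12,"roll": 0},
    {"fingers": 0,"dx": 0.081,"dy": 0.044,"dz": 0.136,"roll": 0},
    {"fingers": 0,"dx": 0.081,"dy": 0.044,"dz": 0.136,"roll": 0},
    {"fingers": 0,"dx": 0.081,"dy": 0.044,"dz": 0.136,"roll": 0}
  ]
}}

```text
time: 9.57
tool_pos: [0.5864, 0.0052, 0.096]
tcp_rot: [3.119, 0.373, 0.004]
wrist_force: [-0.5, -0.1, -0.2]
width: 0.502
grip_force: 0.0
```

{"name": "step_arm", "arguments": {
  "commands": [
    {"fingers": 1,"dx": 0,"dy": 0,"dz": 0,"roll": 0},
    {"fingers": 1,"dx": 0,"dy": 0,"dz": 0,"roll": 0},
    {"fingers": 1,"dx": 0,"dy": 0,"dz": 0,"roll": 0},
    {"fingers": 1,"dx": 0,"dy": 0,"dz": 0,"roll": 0},
    {"fingers": 1,"dx": 0,"dy": 0,"dz": 0,"roll": 0},
    {"fingers": 1,"dx": 0,"dy": 0,"dz": 0,"roll": 0}
  ],
  "squeeze": 20
}}

```text
time: 10.32
tool_pos: [0.5862, 0.0055, 0.0958]
tcp_rot: [-3.119, -0.373, -0.003]
wrist_force: [-0.4, 2.1, 5.3]
width: 0.093
grip_force: 22.7
```

Gripped the 9 mm wing. I'll turn it 72° counter-clockwise.

{"name": "step_arm", "arguments": {
  "commands": [
    {"fingers": 1,"dx": 0,"dy": 0,"dz": 0,"roll": -6},
    {"fingers": 1,"dx": 0,"dy": 0,"dz": 0,"roll": -12},
    {"fingers": 1,"dx": 0,"dy": 0,"dz": 0,"roll": -18},
    {"fingers": 1,"dx": 0,"dy": 0,"dz": 0,"roll": -24},
    {"fingers": 1,"dx": 0,"dy": 0,"dz": 0,"roll": -30},
    {"fingers": 1,"dx": 0,"dy": 0,"dz": 0,"roll": -36}
  ]
}}

```text
time: 11.08
tool_pos: [0.5848, 0.007, 0.0954]
tcp_rot: [-2.847, -1.321, -0.001]
wrist_force: [-3.5, 6.4, 6.7]
width: 0.1
grip_force: 32.7
```

{"name": "step_arm", "arguments": {
  "commands": [
    {"fingers": 1,"dx": 0,"dy": 0,"dz": 0,"roll": -6},
    {"fingers": 1,"dx": 0,"dy": 0,"dz": 0,"roll": -12},
    {"fingers": 1,"dx": 0,"dy": 0,"dz": 0,"roll": -18},
    {"fingers": 1,"dx": 0,"dy": 0,"dz": 0,"roll": -24},
    {"fingers": 1,"dx": 0,"dy": 0,"dz": 0,"roll": -30},
    {"fingers": 1,"dx": 0,"dy": 0,"dz": 0,"roll": -36},
    {"fingers": 1,"dx": 0,"dy": 0,"dz": 0,"roll": -36}
  ]
}}

```text
time: 11.95
tool_pos: [0.5824, 0.0067, 0.0941]
tcp_rot: [-2.299, -2.132, 0.004]
wrist_force: [-7.1, 4.6, 5.7]
width: 0.1
grip_force: 35.0
```

{"name": "step_arm", "arguments": {
  "commands": [
    {"fingers": 0,"dx": 0,"dy": 0,"dz": 0,"roll": 0},
    {"fingers": 0,"dx": 0,"dy": 0,"dz": 0,"roll": 0},
    {"fingers": 0,"dx": 0,"dy": 0,"dz": 0,"roll": 0},
    {"fingers": 0,"dx": 0,"dy": 0,"dz": 0,"roll": 0},
    {"fingers": 0,"dx": 0,"dy": 0,"dz": -0.05,"roll": 0},
    {"fingers": 0,"dx": 0,"dy": 0,"dz": -0.1,"roll": 0},
    {"fingers": 1,"dx": -0.06,"dy": 0,"dz": -0.12,"roll": 0},
    {"fingers": 1,"dx": -0.09,"dy": 0,"dz": -0.12,"roll": 0}
  ]
}}

```text
time: 12.95
tool_pos: [0.5803, -0.0867, 0.218]
tcp_rot: [2.3, 2.132, 0.005]
wrist_force: [0.8, 1.3, -0.5]
width: 0.083
grip_force: 0.0
```

```bash
python3 look.py w5; python3 meas.py w5
```

```text
12.95 [ 0.5803 -0.0867  0.218 ] toolx deg 85.64 [ 0.0058 -0.0019 -1.    ] [ 0.8  1.3 -0.5] 0.08275799449218223
wing n 384 [0.5848 0.004  0.129 ] ang 85.4 ((584.7211303710938, 4.192075729370117), (32.838836669921875, 9.385432243347168), 85.53700256347656)
red L [0.5838 0.0283 0.108 ]
red R [ 0.5803 -0.0207  0.1079]
```

View pics/w5.png

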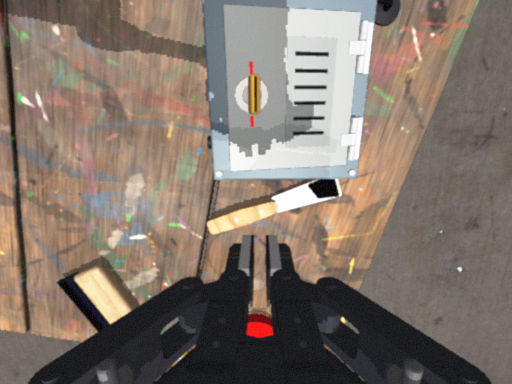

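The slot on the wing at (254,94) lines up with the red marks at (251,68) and (252,121): wing 85.5°, marks 85.9°. I'll go to the press spot with closed fingers.

{"name": "step_arm", "arguments": {
  "commands": [
    {"fingers": 1,"dx": 0.0445,"dy": -0.004,"dz": 0,"roll": 0},
    {"fingers": 1,"dx": 0.0445,"dy": -0.004,"dz": 0.04,"roll": 0},
    {"fingers": 1,"dx": 0.0445,"dy": -0.004,"dz": 0.08,"roll": 0},
    {"fingers": 1,"dx": 0.0445,"dy": -0.004,"dz": 0.11,"roll": 0},
    {"fingers": 1,"dx": 0.0445,"dy": -0.004,"dz": 0.125,"roll": 0},
    {"fingers": 1,"dx": 0.0445,"dy": -0.004,"dz": 0.127,"roll": 0},
    {"fingers": 1,"dx": 0.0445,"dy": -0.004,"dz": 0.127,"roll": 0}
  ]
}}

```text
time: 13.88
tool_pos: [0.579, -0.04, 0.0888]
tcp_rot: [2.303, 2.134, 0.002]
wrist_force: [-0.0, -0.0, 0.5]
width: -0.002
grip_force: 0.0
```

{"name": "step_arm", "arguments": {
  "commands": [
    {"fingers": 1,"dx": 0,"dy": 0,"dz": 0.004,"roll": 0},
    {"fingers": 1,"dx": 0,"dy": 0,"dz": 0.008,"roll": 0},
    {"fingers": 1,"dx": 0,"dy": 0,"dz": 0.012,"roll": 0},
    {"fingers": 1,"dx": 0,"dy": 0,"dz": 0.016,"roll": 0},
    {"fingers": 1,"dx": 0,"dy": 0,"dz": 0.02,"roll": 0},
    {"fingers": 1,"dx": 0,"dy": 0,"dz": 0.02,"roll": 0}
  ]
}}

```text
time: 14.62
tool_pos: [0.5774, -0.04, 0.0686]
tcp_rot: [-2.304, -2.135, 0.001]
wrist_force: [-4.6, -0.4, 8.0]
width: 0.002
grip_force: 3.8
```

{"name": "step_arm", "arguments": {
  "commands": [
    {"fingers": 1,"dx": 0,"dy": 0,"dz": 0.002,"roll": 0},
    {"fingers": 1,"dx": 0,"dy": 0,"dz": 0.004,"roll": 0},
    {"fingers": 1,"dx": 0,"dy": 0,"dz": 0.006,"roll": 0},
    {"fingers": 1,"dx": 0,"dy": 0,"dz": 0.006,"roll": 0}
  ]
}}

```text
time: 15.12
tool_pos: [0.5774, -0.04, 0.0633]
tcp_rot: [-2.304, -2.135, 0.001]
wrist_force: [-6.0, -0.4, 10.6]
width: 0.001
grip_force: 5.3
```

{"name": "step_arm", "arguments": {
  "commands": [
    {"fingers": 1,"dx": 0,"dy": 0,"dz": 0.001,"roll": 0},
    {"fingers": 1,"dx": 0,"dy": 0,"dz": 0.002,"roll": 0},
    {"fingers": 1,"dx": 0,"dy": 0,"dz": 0.003,"roll": 0},
    {"fingers": 1,"dx": 0,"dy": 0,"dz": 0.003,"roll": 0}
  ]
}}

```text
time: 15.62
tool_pos: [0.5775, -0.04, 0.0629]
tcp_rot: [-2.304, -2.135, 0.001]
wrist_force: [-13.0, -0.3, 25.3]
width: -0.002
grip_force: 12.6
```

It's a firm stop at a tip height of about 0.087. I'll check that the panel is flush.

```bash
python3 look.py w6
python3 - <<'E'
from h import *
for n in("top","side"):
  c=calibration(n);i,d=read_camera(n);cv2.imwrite(f"pics/{n}6.png",i)
  v,u=np.mgrid[:384,:512];K=c["intrinsics"];T=c["world_to_cam"]
  P=(np.stack([(u-K[0,2])/K[0,0],-(v-K[1,2])/K[1,1],-np.ones_like(u,float)],-1)*d[...,None]-T[:3,3])@T[:3,:3]
  for x in(.572,.60,.63,.66):
    m=(abs(P[...,0]-x)<.008)&(P[...,1]>.025)&(P[...,1]<.06)&(P[...,2]>.07)&(P[...,2]<.2);print(n,x,m.sum(),np.median(P[m][:,2]) if m.any() else None)
a=cv2.resize(cv2.imread("pics/top6.png")[145:225,205:335],(650,400),interpolation=cv2.INTER_CUBIC)
b=cv2.resize(cv2.imread("pics/side6.png")[180:260,230:315],(425,400),interpolation=cv2.INTER_CUBIC)
cv2.imwrite("pics/m6.png",cv2.resize(np.hstack([a,b]),(800,298)))
E
```

```text
15.625 [ 0.5775 -0.04    0.0629] toolx deg 85.65 [-1.1e-03 -1.0e-04 -1.0e+00] [-13.   -0.3  25.3] -0.0016590273268566123
top 0.572 83 0.08596859894557742
top 0.6 84 0.08597419703043424
top 0.63 95 0.08675809725881937
top 0.66 84 0.08643564128587715
side 0.572 0 None
side 0.6 19 0.08649525539912774
side 0.63 27 0.08724868915632657
side 0.66 27 0.08687289509519276
```

View pics/m6.png

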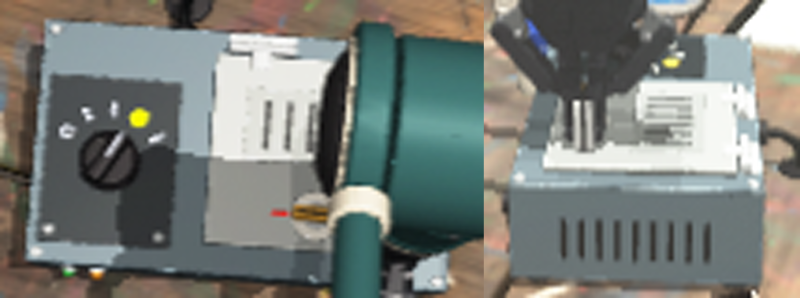

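The panel is flat at 86 mm. The wing at (310,213) is in line with the red mark at (280,213), and the knob at (110,157) points to the yellow dot at (140,118). I'm handing it in while still pressing.

```bash
python3 -c "from workcell import *;print(finish_job())"
```

```text
the job is handed in; nothing more can be done
None
```

The job is handed in: selector at the yellow dot, fastener in line with the red marks, panel held flush at 86 mm with about 25 N, and the bystander items never touched.

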